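Hang a tube carrier at the viewer's window and hold the shutter open

ROBOT

A 7-joint arm with a two-finger parallel gripper is mounted at the origin on a cart in front of the work surface, level with it; the furniture and walls round the work are solid. World frame = base frame: x ahead of the robot, y to its left, z up, the work surface at z = 0. Lengths are in m, angles in degrees, forces in N, time in s.
With the tool pointing down it reaches from about 0.4 to 0.85 m from the base axis. Payload 10.4 kg.
Tool frame: the origin (TCP) lies between the finger pads; the fingertips stand 22 mm ahead of it and the grasp point (between the pads) lies 3 mm ahead of it; z points along the fingers, y is the direction in which the jaws open and shut (so a half turn about z gives the same grasp; the last joint's range is limited). The gripper opens to 85 mm and grips with 20 to 120 N. Pads are 22 mm wide; open, the fingers measure 114 mm over their backs; the gripper's body (76 mm by 85 mm) begins 54 mm behind the grasp point. The pads swing forward as they close: fully open they stand 13 mm farther back than shut.
Start: joints at [-75.837, 19.034, -3.707, 83.658, 1.238, 77.344, -5.071], TCP at [0.167, 0.602, 0.253] pointing down, gripper open.
Joint ranges: [-148.97, 148.97], [-28.65, 121.19], [-84.17, 76.75], [9.2, 138.47], [-72.65, 252.65], [3.7, 117.97], [-149.18, 149.18]. Speed limits (degrees/s): [127.2, 127.2, 159.86, 159.86, 180, 180, 180].

INTERFACE

Orientations are given as a 3x3 rotation matrix whose columns are the frame's x, y, z axes.
In Python, from station import env gives the robot as it stands.
- The arm moves only by the tool drive_tool, never from a script. Its argument "increments" is text: rows parted by semicolons, each of 5 numbers parted by spaces: the shift along the world's x, y, z in mm, then the turn about the world's z in degrees, then the closure, from -1 (fully open) to 1 (shut). A call has 1 to 12 rows; each row is the pose to reach, as a shift and turn from the pose commanded when the call began; what a row does not reach only later rows make up. A row lasts 1/12 s, in which the tool goes at most 41.7 mm and 7.16 degrees, less where a joint would pass 70% of its speed; a pose out of reach is approached as far as the arm can. A call with a gripper value outside its range is refused whole. The fingers move at their own pace and stop on an object; the grip force is fixed at half the most. Time passes only in rows, so rows that repeat a pose let the fingers close. It gives the time, the measured TCP pose, the force and the opening at its end, in the units of the state.
- env.get_obs(): the state, without advancing time (a new reading comes with each control period).
- env.grab_frame(name): name is "side" or "top" or "wrist"; returns a dict with "pixels" (384x512x3 uint8, red, green, blue), "z_map" (384x512 float32, m along the optical axis (not along the pixel's ray), 0 where there is no reading), "fx", "fy", "cx", "cy" (pixels), "pose" (4x4, takes a point from camera to world coordinates). Camera axes: x right, y down, z forward; pixel columns grow to the right and rows downward; lengths in m; the calibration is good to about 2 mm. A picture is of the moment at which its call begins.
- env.finish_job(): hands the job in, once; it reports no verdict.
Trained networks look in a picture, given as the dict that the camera call returned (one of the last four; its "shot" number tells which), for a name from the list of things; names that differ only in an ending like _2 or _b are one class to them, and where a whole thing is asked for, a point or a joint stands for the part that bears it (a point fixed in the world has none). Each returns a list of dicts, best first, with "conf" (0 to 1); they miss things now and then, are a little off and sometimes report something else, mostly with a low value. They report only what shows in the picture. A call takes as long as a camera call.
- env.recognise(picture, name): "centre" ([x, y, z] in m, in the coordinates of the camera as it stood for that picture, good to about 4 mm: the middle of the surface that is visible of it).
- env.silhouettes(picture, name): "region" (384x512 bool, what is visible of it).
The state is a dict: "time": time; "joint_positions": joint angles; "dq": joint speeds; "effort": joint torques, N m; "tcp_pos": TCP position; "ee_rot": TCP orientation; "ft_force": force on the tool from outside, world axes, zero at the start; "wrist_torque": the same for the moment, N m; "finger_gap": opening from 0.0 (shut) to 1.0 (fully open).
Only numpy, scipy, OpenCV 4.12 (cv2) and the standard library are available. Lean on these libraries where they do the work, as an engineer would, in place of code of your own. Each camera call takes 0.05 s, during which the arm holds its last target. There are 200 camera calls.

TASK

Take the blue-gripped tube carrier out of the amber rack, keep it upright, hook it with its tube to the front over the open left end of the viewer's top rail, slide it along under the black visor until the white line on its grip meets the white mark on the visor, and let go of it. The sample is light-sensitive, so only then pull the spring-return shutter out of the viewer's right side by its black handle until the red line on the slide is level with the red ticks on the guides, and keep it there: the program finishes while holding the shutter. Leave the rack and the other things on the bench as they are.

Things in the scene. Friction and masses are not known exactly. Their poses are not given: they have to be found in the camera images.
- carrier: Steel hanger, 24 wide (y), 90 g, loose. Origin: underside of its hook top, centred on a bar it hangs on; z up, -x is the tube side. Hook top x -6..9, 3 thick. Frame in front of bar: x -6..-3, down to z -80. Rear lip x 6..9 down to z -12, flared to x 13 at z -18. So 9 mm gap for a 6 mm bar. Blue grip: x -10.5..1.5, y +-12, z 14..44, white centre line. Starts on the rack's far bar.
- tube (a point): Centre of the open glass tube (13 dia, 50 tall) fixed on the carrier, 13.6 in front (-x) of the carrier's origin and 47 below it. It reaches 21 in front of the origin.
- rack: Amber plastic rack, 202 long (x) x 46 (y) x 88 high, loose, 400 g. Origin: centre of underside. Upper bars 6 wide x 10 high along x at y = +-20, tops at z 88. The carrier hangs on the y = -20 bar (the one away from the robot), its frame and tube inside, between the bars; lift it 85 or more to clear them.
- viewer: White box, fixed, 50 deep, 152 high. Origin: on the bench under its front panel, at the window's centre; faces -x, +y is its left as one faces it; sides y -70 and 115. Top rail and lower guide: steel bars 6 (x) x 10 at x -32, tops z 150 and 80, y -54..112; end stops 7 high; lead-in lip sloping back from the guide's front to z 87. Black visor: x -32..30, y -45..30, z 156..159.
- rail_mark (a point): Centre of the rail's top face (z 150) at the white mark in the middle of the window; axes as the viewer's. The carrier belongs here: its origin on this point (up to 3 nearer the robot is normal play). The visor, 6 above, bars hooking on or lifting off here; with the grip held above z +10 from here the fingers pass over the visor.
- rail_load (a point): Centre of the rail's top face in the open length left of the visor, 68 to the left (+y) of rail_mark; axes as the viewer's. A carrier can be hooked on from above with its origin within 20 of here along y, then slid to rail_mark (-y).
- shutter (a joint): Shutter slide, m, grows as it is pulled out to the viewer's right (its -y). 0 = shut, where its spring returns it; 0.040 = red line level with the red ticks, window fully open; 0.060 = end of travel. Spring pull about 2.8 N at 0, 7.2 N at 0.040.
- shutter_grip (a point): Point in the shutter's upright black handle, 17 below its top, moving with it; axes as the viewer's. Handle: 22 (x) x 14 (y) x 50 high, z 92..142 above the bench, ridged. Shut, 35 free between it and the viewer's side; only the 3 mm slide joins them there, z 75..96.
- shutter_line (a point): Middle of the red upright line on the aluminium slide, moving with it; axes as the viewer's (2 wide, 48 high).
- shutter_ticks (a point): Fixed point midway between the two red ticks on the shutter's upper and lower guides, 64 to the right (-y) of the window's centre; axes as the viewer's. The red line, 40 left of it when shut, comes here when the shutter is at the mark.
- haemostat: Steel scissor-handled clamp lying on the bench, 117x136x7, origin under its centre. Leave alone.
- ball_pen: White and blue pen lying on the bench, 145 long, origin under its centre. Leave alone.
- clip_box: Grey box with lid, 68x94x41, origin under its centre. Leave alone.
- kidney_dish: Steel kidney dish, 72x164x28, origin under its centre. Leave alone.
- pinch_clamp_w: White plastic tube clamp, 11x43x14, origin under its centre. Leave alone.
- pinch_clamp_b: Blue plastic tube clamp, 11x43x14, origin under its centre. Leave alone.

How it is judged:
By the outcome, as a careful person would: the job done as asked, in the order asked, and still so for the second after the job is handed in, while the arm keeps its last pose, push and grip.
It also fails if it takes over 69 s, if anything falls off the work surface, if the arm or the gripper's body presses on something with over 40 N, if the wrist force passes 120 N, or if a joint passes its speed limit or range.

## Working session

There is one attempt and no reset: what is moved stays moved. The work goes in short steps, Python scripts to look and compute and a tool call to move; the robot and the scene stay as the last step left them, time stands still between calls to the robot, and variables do not carry over. Pictures are saved under pics/ and viewed, about 8 in all and at most 12, crops included, and the job is handed in when it is done.

Besides the shell and the picture viewer there is one more tool, called after "Emit:" as name(argument=value, ...), one argument or row to a line, values as JSON. drive_tool: Moves the arm, as the interface text tells. Its arguments: {"type":"object","properties":{"increments":{"type":"string"}},"required":["increments"]}

```bash
mkdir -p pics; cat > h.py <<'E'
import numpy as np, cv2
from station import env
def w(p,c): return (p["pose"]@np.append(c,1))[:3]
def cloud(p):
    z=p["z_map"]; v,u=np.mgrid[:384,:512]
    P=np.stack([(u-p["cx"])/p["fx"]*z,(v-p["cy"])/p["fy"]*z,z],-1)
    return P@p["pose"][:3,:3].T+p["pose"][:3,3]
def save(n,im,s=1):
    cv2.imwrite("pics/"+n+".png",cv2.resize(im[...,::-1],None,fx=s,fy=s,interpolation=cv2.INTER_CUBIC))
E
python3 - <<'E'
from h import *
s=env.get_obs();print(s["tcp_pos"],s["ee_rot"],s["finger_gap"],s["time"])
ims=[]
for n in("side","top"):
    p=env.grab_frame(n);ims.append(p["pixels"]);print(n,p["pose"].round(3).tolist(),p["fx"])
    np.savez("pics/%s0.npz"%n,**{k:p[k] for k in("pixels","z_map","fx","fy","cx","cy","pose")})
    C=cloud(p)
    for t in("carrier","rack","viewer","shutter","shutter_grip","shutter_line","rail_mark"):
        try:
            r=env.recognise(p,t)
            for q in r[:2]: print(t,round(q["conf"],2),w(p,q["centre"]).round(4))
            if t in("carrier","rack","viewer","shutter"):
                m=env.silhouettes(p,t)
                if m: 
                    X=C[m[0]["region"]&(p["z_map"]>0)];print("   sil",len(X),np.percentile(X,[2,98],axis=0).round(3).tolist())
        except Exception as e: print(t,e)
save("a",np.hstack(ims),0.78)
E
```

```text
[0.16649586 0.60205576 0.25248238] [[-9.63830881e-01  2.66514422e-01 -3.09273092e-04]
 [ 2.66514588e-01  9.63829819e-01 -1.43315216e-03]
 [-8.38690904e-05 -1.46374210e-03 -9.99998925e-01]] 0.9983699156944789 0.0
side [[0.597, -0.54, 0.593, -0.109], [-0.802, -0.41, 0.434, -0.479], [0.009, -0.735, -0.678, 0.889], [0.0, 0.0, 0.0, 1.0]] 394.4608490811111
carrier 0.55 [ 0.5076 -0.2914  0.0881]
carrier 0.2 [ 0.5052 -0.2269  0.0457]
   sil 184 [[0.493, -0.302, 0.022], [0.513, -0.282, 0.133]]
rack 0.8 [ 0.5056 -0.2271  0.0442]
viewer 0.67 [0.5457 0.168  0.1405]
   sil 2072 [[0.463, 0.124, 0.001], [0.673, 0.275, 0.161]]
shutter 0.53 [0.4633 0.1479 0.1205]
   sil 141 [[0.457, 0.137, 0.08], [0.516, 0.176, 0.144]]
shutter_grip 0.56 [0.4657 0.1486 0.1217]
shutter_line 0.52 [0.4682 0.1489 0.1189]
shutter_line 0.24 [ 0.5006 -0.2925  0.0914]
rail_mark 0.56 [0.5457 0.166  0.1366]
top [[-0.002, -0.988, 0.155, 0.351], [-1.0, 0.001, -0.01, 0.006], [0.009, -0.155, -0.988, 1.495], [0.0, 0.0, 0.0, 1.0]] 387.9174656807416
carrier 0.54 [ 0.5048 -0.2814  0.0738]
   sil 73 [[0.494, -0.3, 0.011], [0.518, -0.278, 0.137]]
rack 0.69 [ 0.515  -0.2195  0.0471]
   sil 810 [[0.466, -0.318, -0.001], [0.551, -0.128, 0.092]]
viewer 0.68 [0.5755 0.1925 0.1495]
   sil 1274 [[0.481, 0.133, 0.002], [0.678, 0.272, 0.163]]
shutter 0.62 [0.469  0.1545 0.1354]
   sil 35 [[0.459, 0.14, 0.099], [0.497, 0.166, 0.145]]
shutter_grip 0.52 [0.4726 0.1506 0.1371]
shutter_grip 0.44 [0.5768 0.1906 0.1481]
shutter_line 0.49 [0.4683 0.1514 0.1346]
rail_mark 0.79 [0.5758 0.1967 0.1547]
```

View pics/a.png

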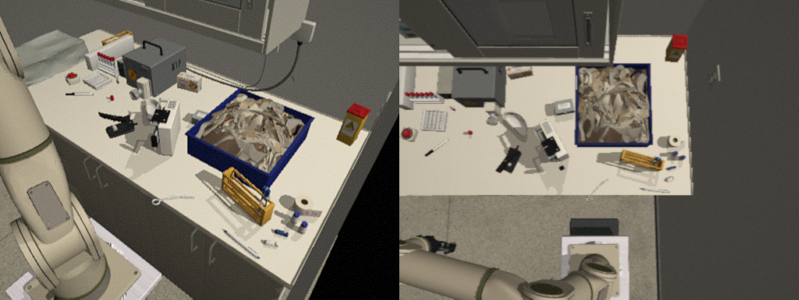

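The overview shows the rack at lower right of both views, with the blue grip at about (268,190) in side and (660,160) in top. The viewer with its visor is near (165,120) in side and (545,145) in top. Next I need close crops and fitted poses.

```bash
python3 - <<'E'
from h import *
ps={n:dict(np.load("pics/%s0.npz"%n)) for n in("side","top")}
def proj(p,X):
    c=np.linalg.inv(p["pose"])@np.append(X,1);return c[0]/c[2]*p["fx"]+p["cx"],c[1]/c[2]*p["fy"]+p["cy"]
t=[]
for n,k in(("side",4),("top",4)):
    p=ps[n]
    for X in((.55,.18,.1),(.51,-.22,.07)):
        u,v=map(int,proj(p,np.array(X)));a,b=max(v-36,0),max(u-50,0);print(n,b,a)
        t.append(cv2.resize(p["pixels"][a:a+72,b:b+100],(400,288),interpolation=cv2.INTER_CUBIC))
save("b",np.vstack([np.hstack(t[:2]),np.hstack(t[2:])]))
E
```

```text
side 159 130
side 264 207
top 150 156
top 259 168
```

View pics/b.png

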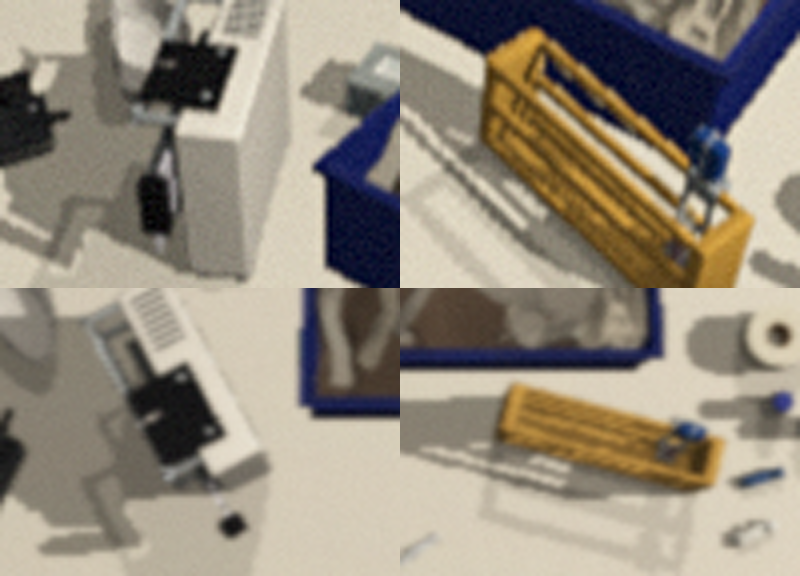

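Crops: the blue grip is at (708,150) in side and (688,432) in top, on the far bar near the rack's right end. The viewer faces left and towards the robot, and its handle is at (155,205) in side and (232,525) in top. Next come axes, obstacle heights and the wrist camera.

```bash
python3 - <<'E'
from h import *
ps={n:dict(np.load("pics/%s0.npz"%n)) for n in("side","top")}
for n,p in ps.items():
    C=cloud(p);hsv=cv2.cvtColor(p["pixels"],cv2.COLOR_RGB2HSV).astype(int);H,S,V=hsv[...,0],hsv[...,1],hsv[...,2];ok=p["z_map"]>0
    def box(m,b): 
        return m&ok&(C[...,0]>b[0])&(C[...,0]<b[1])&(C[...,1]>b[2])&(C[...,1]<b[3])&(C[...,2]>b[4])&(C[...,2]<b[5])
    X=C[box((abs(H-108)<14)&(S>90),(.4,.6,-.36,-.22,.095,.15))]
    print(n,"grip",len(X),X.mean(0).round(4),X.min(0).round(3),X.max(0).round(3))
    for nm,m,b in(("racktop",(abs(H-20)<9)&(S>100),(.4,.6,-.36,-.1,.07,.1)),("viewtop",(S<80)&(V>130),(.4,.75,.05,.4,.145,.16)),("visor",V<60,(.4,.75,.05,.4,.145,.17)),("handle",V<70,(.4,.55,.1,.2,.08,.15))):
        X=C[box(m,b)]
        if len(X)<5: print(n,nm,len(X));continue
        r=cv2.minAreaRect(X[:,:2].astype(np.float32)*1000);print(n,nm,len(X),np.round(r[0],1),np.round(r[1],1),round(r[2],1),X[:,2].min().round(3),X[:,2].max().round(3))
    X=C[ok&(C[...,0]>.55)&(C[...,0]<.95)&(C[...,1]>-.45)&(C[...,1]<.1)];X=X[X[:,2]<.6];print(n,"bin zmax",np.percentile(X[:,2],99.5),X[np.argsort(-X[:,2])[:3]].round(3).tolist())
    X=C[ok&(C[...,2]>.3)&(C[...,0]>.3)&(C[...,0]<1.2)&(abs(C[...,1])<.5)];print(n,"high",X.min(0) if len(X) else 0)
p=env.grab_frame("wrist");s=env.get_obs();T=np.eye(4);T[:3,:3]=s["ee_rot"];T[:3,3]=s["tcp_pos"];print((np.linalg.inv(T)@p["pose"]).round(3),p["fx"])
E
```

```text
side grip 196 [ 0.5515 -0.2653  0.1151] [ 0.498 -0.302  0.096] [ 0.599 -0.22   0.133]
side racktop 618 [ 507.9 -227.2] [202.1  48.6] 75.2 0.07 0.092
side viewtop 547 [590.3 202.2] [189.1  84.8] 29.3 0.145 0.16
side visor 264 [559.3 197.4] [78.7 58.3] 28.6 0.155 0.163
side handle 127 [497.  172.8] [97.7 21.6] 37.7 0.094 0.144
side bin zmax 0.5481033420114861 [[0.837, -0.066, 0.566], [0.838, -0.068, 0.566], [0.841, -0.069, 0.565]]
side high [ 0.30054909 -0.48053539  0.30000074]
top grip 47 [ 0.5661 -0.2584  0.1159] [ 0.502 -0.298  0.098] [ 0.6   -0.221  0.137]
top racktop 261 [ 510.4 -225.2] [201.7  47.2] 74.3 0.073 0.094
top viewtop 593 [592.2 204.2] [186.   84.5] 29.1 0.145 0.16
top visor 307 [530.6 182.1] [141.9  57.3] 27.4 0.146 0.168
top handle 31 [494.2 166.6] [75.9 15.4] 34.9 0.118 0.147
top bin zmax 0.5946722647893878 [[0.86, 0.058, 0.6], [0.93, -0.054, 0.6], [0.865, 0.083, 0.6]]
top high [ 0.30000961 -0.48424299  0.30000388]
[[-0.    -0.951 -0.309  0.08 ]
 [ 1.    -0.     0.     0.   ]
 [-0.    -0.309  0.951 -0.121]
 [ 0.     0.     0.     1.   ]] 302.5055278021773
```

Emit:
drive_tool(
  increments="25 -30 10 0 -1;50 -60 20 0 -1;80 -95 35 0 -1;110 -130 45 0 -1;140 -165 60 0 -1;170 -200 75 0 -1;200 -235 85 0 -1;230 -270 90 0 -1;255 -305 90 0 -1;280 -340 90 0 -1;295 -370 90 0 -1;300 -390 90 0 -1",
)

```text
time: 2.25
tcp_pos: [0.4643, 0.218, 0.3435]
ee_rot: [[-0.964, 0.267, 0.001], [0.267, 0.964, 0.0], [-0.0, 0.001, -1.0]]
ft_force: [0.7, 0.1, -0.1]
finger_gap: 0.999
```

Emit:
drive_tool(
  increments="5 -35 0 0 -1;10 -70 0 0 -1;15 -110 0 0 -1;20 -150 0 0 -1;25 -190 0 0 -1;30 -230 0 0 -1;32 -270 0 0 -1;34 -310 0 0 -1;36 -350 -10 0 -1;38 -390 -30 0 -1;40 -425 -50 0 -1;40 -460 -70 0 -1",
)

```text
time: 3.25
tcp_pos: [0.5033, -0.2417, 0.2732]
ee_rot: [[-0.964, 0.266, 0.002], [0.266, 0.964, -0.0], [-0.002, 0.0, -1.0]]
ft_force: [1.3, 1.9, 0.5]
finger_gap: 1.002
```

Emit:
drive_tool(
  increments="0 -20 -10 0 -1;0 -40 -20 0 -1;0 -44 -30 0 -1;0 -44 -40 0 -1;0 -44 -40 0 -1;0 -44 -40 0 -1",
)

```text
time: 3.75
tcp_pos: [0.5036, -0.2823, 0.2332]
ee_rot: [[-0.964, 0.265, -0.001], [0.265, 0.964, 0.001], [0.001, 0.001, -1.0]]
ft_force: [-0.9, -0.3, -0.4]
finger_gap: 1.002
```

```bash
cat > blue.py <<'E'
from h import *
def wr(name):
    p=env.grab_frame("wrist");C=cloud(p);s=env.get_obs()
    print("tcp",np.round(s["tcp_pos"],4),"yang",np.degrees(np.arctan2(s["ee_rot"][1,1],s["ee_rot"][0,1])).round(2),"t",s["time"],s["ft_force"].round(1) if hasattr(s["ft_force"],"round") else s["ft_force"])
    save(name,p["pixels"],1.2);return p,C
E
python3 - <<'E'
from blue import *
p,C=wr("w1");ok=p["z_map"]>0
hsv=cv2.cvtColor(p["pixels"],cv2.COLOR_RGB2HSV).astype(int);H,S,V=hsv[...,0],hsv[...,1],hsv[...,2]
top=ok&(abs(C[...,2]-.132)<.004)&(abs(C[...,0]-.507)<.04)&(abs(C[...,1]+.291)<.04)
X=C[top];print(len(X),cv2.minAreaRect(X[:,:2].astype(np.float32)*1000),X[:,2].mean())
m=ok&(abs(H-20)<9)&(S>100)&(abs(C[...,2]-.088)<.003);X=C[m];print(len(X),cv2.minAreaRect(X[:,:2].astype(np.float32)*1000))
for q in env.recognise(p,"carrier")[:2]:print(q["conf"],w(p,q["centre"]))
E
```

```text
tcp [ 0.5038 -0.2825  0.2338] yang 74.66 t 3.8 [ 0.2 -0.3 -0.1]
444 ((506.5498046875, -289.43743896484375), (23.87838363647461, 12.49814224243164), 75.02977752685547) 0.13181241156123996
3731 ((596.741943359375, -249.26698303222656), (201.7982635498047, 230.01412963867188), 74.58872985839844)
0.85 [ 0.50461316 -0.28762443  0.10823863]
```

View pics/w1.png

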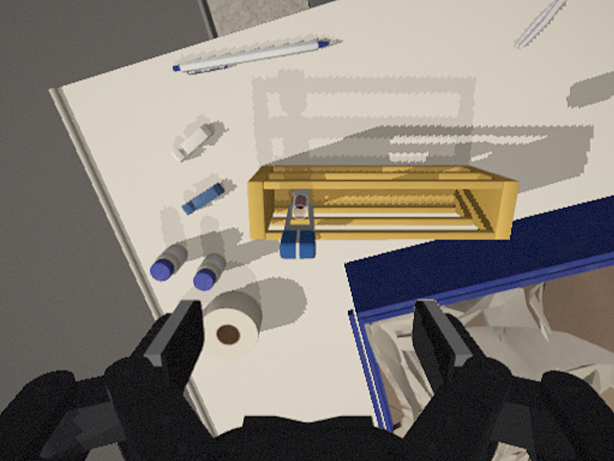

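The wrist view shows the grip at (297,243), upright on the far bar near the rack's right end, with the fingers clear of the bin. The measured grip top is 24 x 12.5 at z 0.132, which matches the given sizes. I'm descending to it.

Emit:
drive_tool(
  increments="2.7 -6.9 -15 0.3 -1;2.7 -6.9 -35 0.3 -1;2.7 -6.9 -55 0.3 -1;2.7 -6.9 -75 0.3 -1;2.7 -6.9 -95 0.3 -1;2.7 -6.9 -105 0.3 -1;2.7 -6.9 -109 0.3 -1;2.7 -6.9 -109 0.3 -1;2.7 -6.9 -109 0.3 -1",
)

```text
time: 4.6
tcp_pos: [0.5066, -0.2909, 0.1256]
ee_rot: [[-0.965, 0.261, 0.001], [0.261, 0.965, -0.0], [-0.001, -0.0, -1.0]]
ft_force: [-0.9, 0.3, 0.3]
finger_gap: 0.999
```

Emit:
drive_tool(
  increments="0 0 0 0 -0.5;0 0 0 0 0;0 0 0 0 0.2;0 0 0 0 1;0 0 0 0 1;0 0 0 0 1;0 0 0 0 1;0 0 0 0 1;0 0 0 0 1;0 0 0 0 1;0 0 0 0 1",
)

```text
time: 5.52
tcp_pos: [0.5061, -0.2909, 0.1248]
ee_rot: [[-0.965, 0.262, 0.001], [0.262, 0.965, -0.0], [-0.0, 0.0, -1.0]]
ft_force: [-1.0, 1.6, 5.6]
finger_gap: 0.27
```

Emit:
drive_tool(
  increments="0 0 4 0 1;0 0 10 0 1;0 0 20 0 1;0 0 35 0 1;0 0 50 0 1;0 0 65 0 1;0 0 80 0 1;0 0 95 0 1;0 0 110 0 1;0 0 125 0 1;0 0 135 0 1;0 0 140 0 1",
)

```text
time: 6.52
tcp_pos: [0.5062, -0.2912, 0.2664]
ee_rot: [[-0.965, 0.262, 0.002], [0.262, 0.965, -0.001], [-0.002, -0.0, -1.0]]
ft_force: [0.3, -0.4, -1.3]
finger_gap: 0.269
```

```bash
python3 - <<'E'
from blue import *
p,C=wr("w2");print(env.get_obs()["finger_gap"])
E
```

```text
tcp [ 0.5063 -0.2912  0.2664] yang 74.83 t 6.5667 [ 0.1 -1.  -0.1]
0.26882484140772134
```

View pics/w2.png

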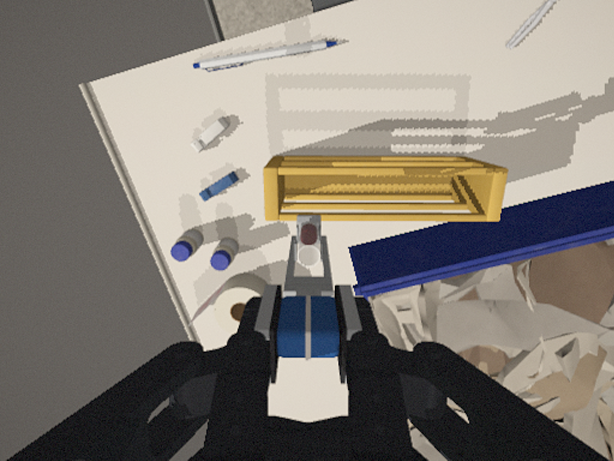

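The carrier is held upright: its white line is at (308,325) and the tube at (308,240), with the rack undisturbed. Now I'll carry it to the viewer, checking obstacle heights near it first.

Emit:
drive_tool(
  increments="2 20 10 0 1;6 50 25 0 1;10 85 40 0 1;14 120 55 0 1;18 155 70 0 1;20 190 80 0 1;20 225 85 0 1;20 260 85 -5 1;20 290 85 -10 1;20 320 85 -15 1;20 345 85 -20 1;20 360 85 -25 1",
)

```text
time: 7.57
tcp_pos: [0.5253, 0.0728, 0.3486]
ee_rot: [[-0.764, 0.645, -0.001], [0.645, 0.764, 0.0], [0.001, -0.001, -1.0]]
ft_force: [-0.7, -0.5, -1.2]
finger_gap: 0.266
```

```bash
python3 - <<'E'
from h import *
O=np.array([.5677,.1986]);xd=np.array([.488,-.873]);yd=np.array([.873,.488])
for n in("side","top"):
    p=dict(np.load("pics/%s0.npz"%n));C=cloud(p);C=C[p["z_map"]>0]
    L=np.c_[(C[:,:2]-O)@xd,(C[:,:2]-O)@yd,C[:,2]]*1000
    for a in range(-240,200,40):
        print(n,a,[int(m[:,2].max()) if len(m:=L[(L[:,0]>a)&(L[:,0]<=a+40)&(L[:,1]>b)&(L[:,1]<=b+40)&(L[:,2]<600)])>2 else -1 for b in range(-200,280,40)])
E
```

```text
side -240 [-1, 4, 4, 4, 14, 106, 99, 25, -1, 3, 3, 81]
side -200 [2, 3, 4, 4, 2, 26, 74, 63, 4, 5, 75, 82]
side -160 [2, 3, 5, 5, 4, 4, 58, 20, 6, 29, 27, 28]
side -120 [3, 4, 3, 3, 4, 5, 5, 3, 26, 28, 6, 29]
side -80 [5, 4, 3, 3, 3, 7, 2, 3, 4, -1, 30, 25]
side -40 [3, 141, 144, 161, 163, 162, 152, 157, -1, -1, -1, -1]
side 0 [3, 132, 143, 162, 162, 165, 157, 156, -1, 1, 4, 3]
side 40 [4, 5, 4, 153, 154, 155, 154, 154, 4, 4, 6, 419]
side 80 [4, 4, 3, 115, 117, 3, 3, 2, 44, 44, 41, 502]
side 120 [4, 4, 4, 115, 116, 117, 114, -1, 43, 45, 449, 509]
side 160 [3, 4, 115, 122, 134, 121, 120, 117, 114, 401, 519, 512]
top -240 [-884, 5, 8, 5, 8, 112, 99, 25, 8, 8, 9, 85]
top -200 [0, 5, 6, 7, 9, 34, 76, 67, 11, 7, 55, 87]
top -160 [6, 8, 10, 8, 8, 7, 61, 23, 9, 31, 31, 31]
top -120 [10, 7, 6, 9, 8, 8, 9, 8, 32, 32, 10, 33]
top -80 [7, 6, 11, 7, 10, 6, 10, 7, 29, 34, 28, 30]
top -40 [9, 7, 145, 167, 165, 165, 154, 157, 5, 6, 9, 8]
top 0 [8, 6, 144, 166, 167, 166, 158, 158, -1, 8, 8, 16]
top 40 [6, 7, 7, 158, 158, 156, 159, 159, 8, 9, 7, 421]
top 80 [8, 9, 6, 119, 116, 8, 7, 8, 47, 47, 47, 598]
top 120 [6, 7, 8, 117, 116, 119, 118, 8, 50, 48, 424, 599]
top 160 [8, 8, 119, 119, 136, 124, 128, 118, 115, 47, 599, 599]
```

Emit:
drive_tool(
  increments="3 20 0 -3 1;6 45 0 -6 1;10 75 0 -9 1;15 105 0 -12 1;20 135 0 -15 1;24 160 0 -18 1;28 180 -5 -20.6 1;30 190 -10 -20.6 1;30 195 -10 -20.6 1;30 195 -10 -20.6 1;30 195 -10 -20.6 1",
)

```text
time: 8.48
tcp_pos: [0.5561, 0.2627, 0.3395]
ee_rot: [[-0.488, 0.873, -0.0], [0.873, 0.488, -0.001], [-0.001, -0.0, -1.0]]
ft_force: [0.6, -0.3, -0.1]
finger_gap: 0.27
```

```bash
python3 - <<'E'
from blue import *
p,C=wr("w3");ok=p["z_map"]>0
R=p["pixels"].astype(int);V=R.max(-1);S=V-R.min(-1)
near=ok&(C[...,0]>.4)&(C[...,0]<.75)&(C[...,1]>.05)&(C[...,1]<.4)
def fit(n,m):
    X=C[m]
    if len(X)>5:
        r=cv2.minAreaRect(X[:,:2].astype(np.float32)*1000);print(n,len(X),np.round(r[0],1),np.round(r[1],1),round(r[2],2),"z",np.median(X[:,2]).round(4))
fit("visor",near&(V<60)&(C[...,2]>.15)&(C[...,2]<.17))
fit("boxtop",near&(V>120)&(C[...,2]>.146)&(C[...,2]<.164))
fit("handle",near&(V<70)&(C[...,2]>.135)&(C[...,2]<.15))
for t in("viewer","rail_mark","rail_load","shutter_grip"):
    for q in env.recognise(p,t)[:1]:print(t,q["conf"],w(p,q["centre"]).round(4))
np.savez("pics/w3.npz",**{k:p[k] for k in("pixels","z_map","fx","fy","cx","cy","pose")})
E
```

```text
tcp [0.5563 0.2624 0.3399] yang 29.17 t 8.5333 [-0.4 -1.  -1.2]
visor 1776 [559.6 199.2] [73.9 60.4] 29.65 z 0.1593
boxtop 3178 [589.7 206.9] [185.3  85.2] 28.95 z 0.1518
handle 493 [554.4 215.1] [227.9  38.8] 30.54 z 0.1391
viewer 0.83 [0.5624 0.2187 0.147 ]
rail_load 0.64 [0.5654 0.2194 0.149 ]
shutter_grip 0.61 [0.4746 0.1622 0.1184]
```

View pics/w3.png

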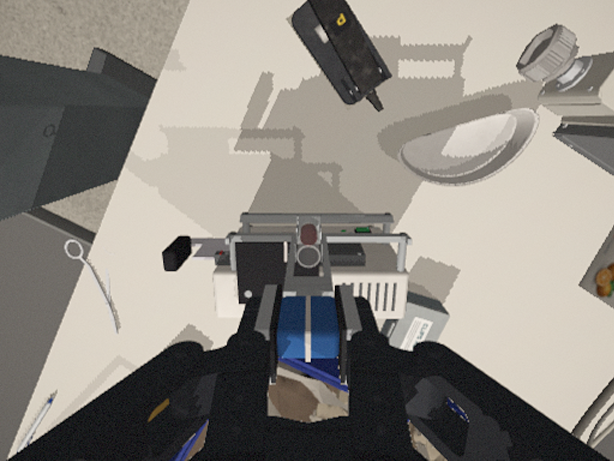

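The wrist view shows the visor at (262,270), the rail at about (320,238), the guide at (318,217) and the handle at (177,252). Visor and box fits agree to 1 mm: viewer origin at (566.5, 202.3) mm, yaw 29.1°. I'm moving over the open end of the rail, stopping just above it to compare the frame with the bar.

Emit:
drive_tool(
  increments="10 1 -5 0 1;22 3 -10 0 1;34 5 -20 0 1;44 6 -30 0 1;50.6 7 -40 0 1;50.6 7 -50 0 1;50.6 7 -57 0 1;50.6 7 -62 0 1;50.6 7 -62 0 1;50.6 7 -62 0 1;50.6 7 -62 0 1",
)

```text
time: 9.65
tcp_pos: [0.6065, 0.2714, 0.2784]
ee_rot: [[-0.489, 0.872, 0.001], [0.872, 0.489, 0.001], [0.0, 0.001, -1.0]]
ft_force: [-0.6, -0.1, -2.1]
finger_gap: 0.268
```

```bash
python3 - <<'E'
from blue import *
p,C=wr("w4");ok=p["z_map"]>0
s=env.get_obs();O=np.array([.5665,.2023]);a=np.radians(29.1);yd=np.array([np.cos(a),np.sin(a)]);xd=np.array([yd[1],-yd[0]])
L=np.dstack([(C[...,:2]-O)@xd,(C[...,:2]-O)@yd,C[...,2]])*1000
t=np.array(s["tcp_pos"][:2]);print("tcp in viewer",((t-O)@xd*1000).round(1),((t-O)@yd*1000).round(1))
def st(n,m):
    X=L[m];print(n,len(X),np.percentile(X,[3,50,97],axis=0).round(1).tolist() if len(X) else "")
st("railtop",ok&(abs(L[...,2]-150)<4)&(L[...,0]<-22)&(L[...,0]>-45)&(L[...,1]>34)&(L[...,1]<105))
for y0 in(35,45,90,98):
    st("rail y%d"%y0,ok&(abs(L[...,2]-150)<4)&(L[...,0]<-20)&(L[...,0]>-48)&(L[...,1]>y0)&(L[...,1]<y0+8))
st("griptop",ok&(abs(L[...,2]-285)<6)&(abs(L[...,0]+43)<15)&(abs(L[...,1]-68)<20)&(p["pixels"][...,2]>p["pixels"][...,0].astype(int)+30))
st("held",ok&(L[...,2]>165)&(L[...,2]<240)&(abs(L[...,1]-68)<14))
np.savez("pics/w4.npz",pixels=p["pixels"],L=L,ok=ok)
save("w4c",p["pixels"][120:312,140:396],3)
E
```

```text
tcp [0.6066 0.2713 0.2784] yang 29.25 t 9.7 [-0.1  0.2 -1.3]
tcp in viewer -40.8 68.6
railtop 401 [[-33.8, 35.7, 146.5], [-31.2, 83.8, 150.1], [-27.9, 104.3, 151.6]]
rail y35 70 [[-33.7, 35.7, 147.5], [-31.0, 39.1, 150.2], [-27.9, 42.7, 151.4]]
rail y45 72 [[-33.8, 45.3, 146.5], [-31.6, 48.8, 150.2], [-28.1, 52.3, 151.7]]
rail y90 68 [[-33.8, 90.1, 146.9], [-31.0, 94.2, 150.0], [-28.2, 97.9, 151.6]]
rail y98 99 [[-34.4, 98.6, 146.8], [-30.2, 103.6, 149.6], [-20.6, 105.9, 151.3]]
griptop 1360 [[-46.5, 57.6, 279.7], [-43.0, 69.5, 285.3], [-35.5, 79.1, 286.6]]
held 1593 [[-56.5, 57.6, 169.2], [-44.5, 68.7, 209.5], [-41.4, 79.8, 238.8]]
```

View pics/w4c.png

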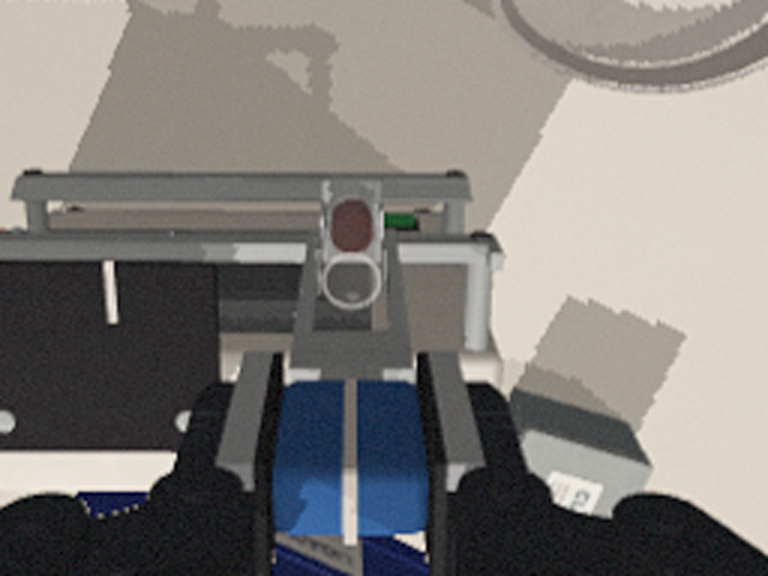

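The rail is at (400,250) in the crop, with the carrier still held just above and in front of it. The rail measures x −31 and the carrier origin −36.5, so I'll shift 3 mm towards the viewer after a quick check of the frame's tilt.

```bash
python3 - <<'E'
import numpy as np
d=np.load("pics/w4.npz");L=d["L"];m=d["ok"]&(L[...,2]>163)&(L[...,2]<242)&(abs(abs(L[...,1]-68.6)-10)<3)&(abs(L[...,0]+42)<8)
X=L[m]
for z in range(163,243,10):
    q=X[(X[:,2]>=z)&(X[:,2]<z+10)]
    if len(q): print(z,len(q),np.percentile(q[:,0],[10,50,90]).round(1))
E
```

```text
163 32 [-42.4 -42.2 -41.8]
173 53 [-48.7 -42.3 -41.8]
183 40 [-42.2 -42.  -41.6]
193 54 [-42.2 -41.9 -41.6]
203 96 [-48.  -42.  -41.4]
213 79 [-42.2 -41.8 -41.5]
223 94 [-42.2 -41.8 -41.5]
233 117 [-42.2 -41.8 -41.4]
```

Emit:
drive_tool(
  increments="1.5 -2.6 0 -0.1 1;1.5 -2.6 0 -0.1 1;1.5 -2.6 0 -0.1 1",
)

```text
time: 9.95
tcp_pos: [0.6082, 0.2683, 0.2778]
ee_rot: [[-0.487, 0.874, 0.001], [0.874, 0.487, 0.0], [-0.0, 0.001, -1.0]]
ft_force: [0.6, -0.0, -1.4]
finger_gap: 0.265
```

Emit:
drive_tool(
  increments="0 0 -8 0 1;0 0 -16 0 1;0 0 -24 0 1;0 0 -32 0 1;0 0 -40 0 1;0 0 -48 0 1;0 0 -56 0 1;0 0 -62 0 1;0 0 -62 0 1",
)

```text
time: 10.7
tcp_pos: [0.6074, 0.2684, 0.2137]
ee_rot: [[-0.487, 0.873, -0.002], [0.873, 0.487, -0.001], [0.0, -0.002, -1.0]]
ft_force: [0.0, -0.4, -1.1]
finger_gap: 0.272
```

Emit:
drive_tool(
  increments="0 0 -4 0 1;0 0 -8 0 1;0 0 -11 0 1;0 0 -14 0 1;0 0 -17 0 1;0 0 -20 0 1;0 0 -22 0 1;0 0 -22 0 1",
)

```text
time: 11.37
tcp_pos: [0.6078, 0.2685, 0.1929]
ee_rot: [[-0.487, 0.873, -0.001], [0.873, 0.487, -0.0], [0.0, -0.001, -1.0]]
ft_force: [-0.4, 0.1, -1.3]
finger_gap: 0.27
```

Emit:
drive_tool(
  increments="0 0 -2 0 1;0 0 -3.5 0 1;0 0 -5 0 1;0 0 -5 0 1;0 0 -5 0 1",
)

```text
time: 11.78
tcp_pos: [0.608, 0.2686, 0.1884]
ee_rot: [[-0.487, 0.873, -0.0], [0.873, 0.487, -0.0], [0.0, -0.0, -1.0]]
ft_force: [1.4, -0.4, -0.9]
finger_gap: 0.269
```

```bash
python3 - <<'E'
from blue import *
p,C=wr("w5");save("w5c",p["pixels"][120:312,140:396],3)
E
```

```text
tcp [0.6081 0.2686 0.1885] yang 29.14 t 11.8333 [-0.   0.1 -2. ]
```

View pics/w5c.png

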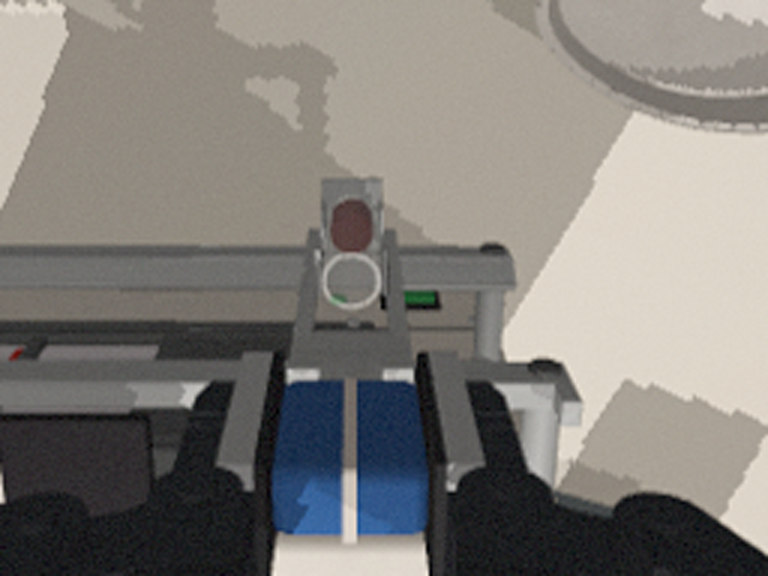

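The hook is on the rail, its frame in front of both rail and guide, and the origin is about 1 mm above the rail top. I'll settle it 0.8 mm and slide it towards the mark.

Emit:
drive_tool(
  increments="0 0 -0.8 0 1;-3.5 -1.9 -0.8 0 1;-8.7 -4.9 -0.8 0 1;-14.0 -7.8 -0.8 0 1;-19.2 -10.7 -0.8 0 1;-24.5 -13.6 -0.8 0 1;-29.7 -16.5 -0.8 0 1;-35 -19.4 -0.8 0 1;-40.2 -22.4 -0.8 0 1;-43.7 -24.3 -0.8 0 1;-43.7 -24.3 -0.8 0 1",
)

```text
time: 12.75
tcp_pos: [0.5637, 0.2439, 0.1878]
ee_rot: [[-0.487, 0.874, -0.0], [0.874, 0.487, 0.0], [0.0, 0.0, -1.0]]
ft_force: [-0.8, 0.1, -1.4]
finger_gap: 0.267
```

Emit:
drive_tool(
  increments="-3.5 -1.9 0 0 1;-7 -3.9 0 0 1;-10.5 -5.8 0 0 1;-14 -7.8 0 0 1;-15.5 -8.6 0 0 1;-15.5 -8.6 0 0 1;-15.5 -8.6 0 0 1",
)

```text
time: 13.33
tcp_pos: [0.5488, 0.2357, 0.1877]
ee_rot: [[-0.487, 0.873, 0.0], [0.873, 0.487, 0.0], [0.0, 0.0, -1.0]]
ft_force: [0.1, -0.6, -1.4]
finger_gap: 0.267
```

```bash
cat > v.py <<'E'
from blue import *
O=np.array([.5665,.2023]);a=np.radians(29.1);yd=np.array([np.cos(a),np.sin(a)]);xd=np.array([yd[1],-yd[0]])
def loc(C): return np.dstack([(C[...,:2]-O)@xd,(C[...,:2]-O)@yd,C[...,2]])*1000
E
python3 - <<'E'
from v import *
p,C=wr("w6");L=loc(C);R=p["pixels"].astype(int);wh=(R.min(-1)>130)&(p["z_map"]>0)
t=np.array(env.get_obs()["tcp_pos"][:2]);print("tcp v",((t-O)@xd*1000).round(1),((t-O)@yd*1000).round(1))
for n,m in(("visor mark",wh&(abs(L[...,2]-160)<4)&(abs(L[...,0]+20)<13)&(abs(L[...,1])<18)),("grip line",wh&(abs(L[...,2]-182)<18)&(abs(L[...,0]+38)<12)&(abs(L[...,1])<11)),("line top",wh&(abs(L[...,2]-195)<4)&(abs(L[...,0]+38)<10)&(abs(L[...,1])<11))):
    X=L[m];print(n,len(X),np.percentile(X,[5,50,95],axis=0).round(1).tolist() if len(X) else "")
save("w6c",p["pixels"][192:384,140:396],3)
E
```

```text
tcp [0.5489 0.2358 0.1878] yang 29.14 t 13.3833 [-0.4 -1.  -1.3]
tcp v -37.8 0.9
visor mark 0 
grip line 133 [[-42.9, -5.6, 166.7], [-38.2, 0.4, 195.5], [-31.9, 1.3, 196.4]]
line top 119 [[-42.8, -0.5, 194.8], [-37.3, 0.4, 195.6], [-31.9, 1.3, 196.4]]
```

View pics/w6c.png

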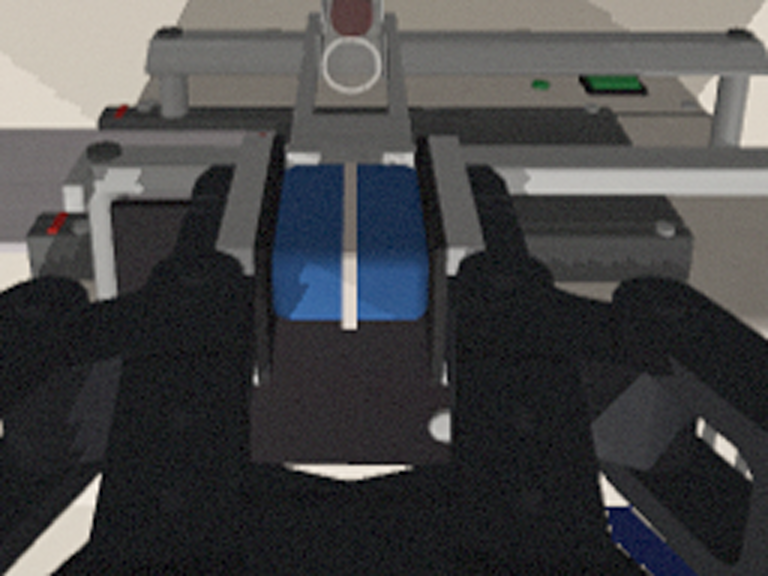

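The grip line (350,240 in the crop) hides the short visor mark, so I'll take the mark's position from the earlier frames w3 and w4.

```bash
python3 - <<'E'
from v import *
d=np.load("pics/w4.npz");L=d["L"];P=d["pixels"].astype(int)
m=d["ok"]&(P.min(-1)>110)&(abs(L[...,2]-159)<5)&(L[...,0]<-8)&(L[...,0]>-34)&(abs(L[...,1])<12);X=L[m];print("mark",len(X),X.mean(0),X.min(0),X.max(0))
m=d["ok"]&(P.min(-1)>130)&(abs(L[...,2]-285)<5)&(abs(L[...,0]+42)<10)&(abs(L[...,1]-68)<9);X=L[m];print("line",len(X),np.median(X,0))
m=d["ok"]&(P.max(-1)<60)&(abs(L[...,2]-159)<5)&(L[...,0]<28)&(L[...,0]>-34)&(L[...,1]<45)&(L[...,1]>-60);X=L[m];print("visor edges",np.percentile(X,[1,99],axis=0))
p=dict(np.load("pics/w3.npz"));L=loc(cloud(p));P=p["pixels"].astype(int)
m=(p["z_map"]>0)&(P.min(-1)>110)&(abs(L[...,2]-159)<5)&(L[...,0]<-8)&(L[...,0]>-34)&(abs(L[...,1])<12);X=L[m];print("mark w3",len(X),X.mean(0) if len(X) else 0)
E
```

```text
mark 73 [-2.17333390e+01  9.64013501e-04  1.59875027e+02] [-30.88984259  -1.84418073 158.34395646] [-11.8052467    1.86051071 161.8464259 ]
line 118 [-40.28234312  68.1407085  286.07238525]
visor edges [[-30.28669061 -43.4226295  157.92279898]
 [ 27.41458416  29.26090579 160.78606609]]
mark w3 51 [-22.03813991   0.24707627 159.58188217]
```

The line is 0.3 mm left of the mark, so I'll nudge it, settle it and release.

Emit:
drive_tool(
  increments="-0.3 -0.1 -0.4 0 1;-0.3 -0.1 -0.8 0 1;-0.3 -0.1 -0.8 0 1;-0.3 -0.1 -0.8 0 0.3;-0.3 -0.1 -0.8 0 0.1;-0.3 -0.1 -0.8 0 0;-0.3 -0.1 -0.8 0 -0.2;-0.3 -0.1 -0.8 0 -0.2;-0.3 -0.1 -0.8 0 -0.2;-0.3 -0.1 -0.8 0 -0.2",
)

```text
time: 14.22
tcp_pos: [0.5485, 0.2356, 0.1869]
ee_rot: [[-0.487, 0.873, 0.0], [0.873, 0.487, 0.0], [-0.0, 0.0, -1.0]]
ft_force: [-0.4, -0.0, 0.0]
finger_gap: 0.598
```

Emit:
drive_tool(
  increments="0 0 5 0 -0.2;0 0 15 0 -0.2;0 0 30 0 -0.2;0 0 45 0 -0.2;0 0 60 0 -0.2;0 0 75 0 -0.2;0 0 90 0 -0.2;0 0 100 0 -0.2;0 0 100 0 -0.2;0 0 100 0 -0.2",
)

```text
time: 15.05
tcp_pos: [0.5487, 0.2357, 0.2873]
ee_rot: [[-0.487, 0.873, 0.001], [0.873, 0.487, 0.001], [0.0, 0.001, -1.0]]
ft_force: [0.5, -0.3, -0.7]
finger_gap: 0.598
```

```bash
python3 - <<'E'
from v import *
p,C=wr("w7");L=loc(C);R=p["pixels"].astype(int);ok=p["z_map"]>0;wh=(R.min(-1)>120)&ok;print(env.get_obs()["finger_gap"])
def st(n,m):
    X=L[m];print(n,len(X),np.percentile(X,[3,50,97],axis=0).round(1).tolist() if len(X) else "")
st("line top",wh&(abs(L[...,2]-195)<5)&(abs(L[...,0]+38)<12)&(abs(L[...,1])<9))
st("grip top",ok&(R[...,2]>R[...,0]+30)&(abs(L[...,2]-195)<3)&(abs(L[...,0]+38)<15)&(abs(L[...,1])<20))
st("mark",wh&(abs(L[...,2]-160)<4)&(L[...,0]<-8)&(L[...,0]>-32)&(abs(L[...,1])<12))
st("handle top",ok&(R.max(-1)<80)&(abs(L[...,2]-142)<4)&(abs(L[...,1]+112)<20)&(abs(L[...,0])<25))
st("handle",ok&(R.max(-1)<80)&(abs(L[...,2]-120)<27)&(abs(L[...,1]+112)<20)&(abs(L[...,0])<25))
for n in ("shutter_grip","shutter_line","carrier"):
    for q in env.recognise(p,n)[:1]:
        print(n,q["conf"],loc(w(p,q["centre"])[None,None])[0,0].round(1))
save("w7",p["pixels"],1.5)
E
```

```text
tcp [0.5483 0.2356 0.2864] yang 29.14 t 15.1 [ 0.2 -0.8  1.1]
0.6020128242561268
line top 46 [[-45.0, -0.6, 192.9], [-39.2, 0.2, 194.1], [-33.4, 0.9, 195.5]]
grip top 385 [[-44.4, -10.4, 192.5], [-39.4, 1.7, 193.9], [-33.9, 11.1, 195.2]]
mark 23 [[-19.0, -0.8, 158.8], [-15.7, 0.1, 159.7], [-12.0, 1.0, 160.6]]
handle top 308 [[-15.2, -116.9, 138.5], [-5.9, -110.2, 142.0], [4.3, -104.9, 143.5]]
handle 694 [[-15.8, -116.3, 100.1], [-8.6, -106.9, 134.6], [3.4, -104.5, 143.2]]
shutter_grip 0.69 [ -8.9 -99.7 122.9]
shutter_line 0.8 [  -6.3 -100.6  115.6]
carrier 0.73 [-44.5   1.4 175.9]
```

View pics/w7.png

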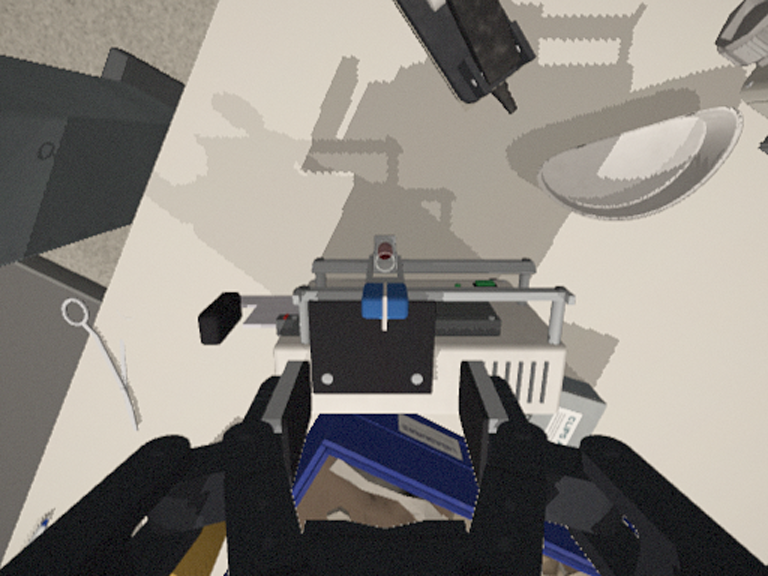

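The carrier hangs freely, with its line at y 0.2 against the mark at 0.1 and its origin at rail height. The handle is at (220,318) in the view, measured at viewer (−5.5, −111), which matches the given geometry. Moving above it with the jaws half closed.

Emit:
drive_tool(
  increments="-8 -8 0 0 0.2;-20 -20 0 0 0.3;-34 -34 0 0 0.3;-48 -48 0 0 0.3;-62 -62 0 0 0.3;-74 -74 0 0 0.3;-81 -81 0 0 0.3;-84.2 -83.9 -10 0 0.3;-84.2 -83.9 -20 0 0.3;-84.2 -83.9 -30 0 0.3;-84.2 -83.9 -40 0 0.3;-84.2 -83.9 -40 0 0.3",
)

```text
time: 16.25
tcp_pos: [0.4635, 0.1518, 0.2439]
ee_rot: [[-0.487, 0.873, -0.003], [0.873, 0.487, -0.002], [-0.001, -0.004, -1.0]]
ft_force: [1.0, 0.4, -0.8]
finger_gap: 0.351
```

```bash
python3 - <<'E'
from v import *
p,C=wr("w8");L=loc(C);R=p["pixels"].astype(int);ok=p["z_map"]>0;print(env.get_obs()["finger_gap"])
t=np.array(env.get_obs()["tcp_pos"][:2]);print("tcp v",((t-O)@xd*1000).round(1),((t-O)@yd*1000).round(1))
def st(n,m):
    X=L[m];print(n,len(X),np.percentile(X,[3,50,97],axis=0).round(1).tolist() if len(X) else "")
st("handle top",ok&(R.max(-1)<90)&(abs(L[...,2]-142)<3)&(abs(L[...,1]+112)<20)&(abs(L[...,0])<25))
save("w8c",p["pixels"][96:384,64:448],2)
E
```

```text
tcp [0.4639 0.1518 0.2451] yang 29.16 t 16.3 [ 0.9  0.5 -0.7]
0.34765108271494727
tcp v -5.8 -114.2
handle top 405 [[-15.0, -117.9, 139.9], [-5.8, -111.7, 142.1], [4.5, -106.2, 143.4]]
```

View pics/w8c.png

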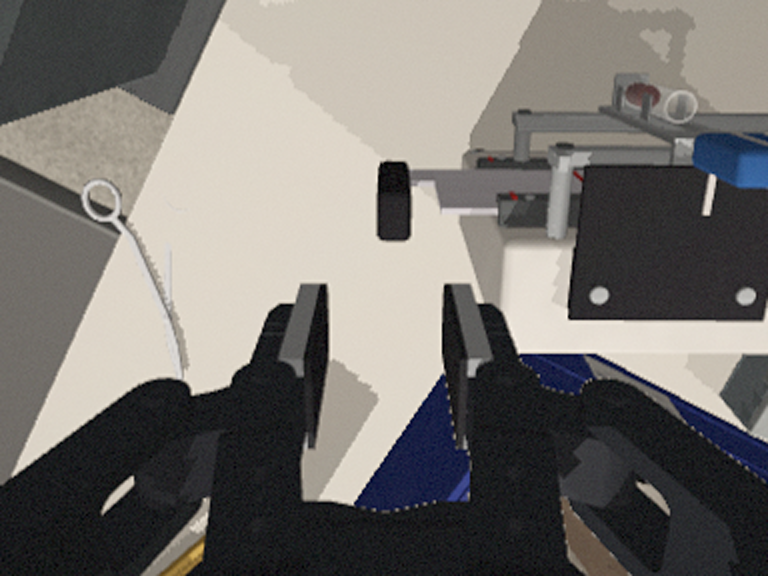

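The view shows the handle at (393,200), between the jaws in y, and the red ticks at (513,195) and (488,158). Descending.

Emit:
drive_tool(
  increments="0.3 0 -12 0 0.3;0.3 0 -25 0 0.3;0.3 0 -38 0 0.3;0.3 0 -52 0 0.3;0.3 0 -66 0 0.3;0.3 0 -80 0 0.3;0.3 0 -90 0 0.3;0.3 0 -98 0 0.3;0.3 0 -106 0 0.3;0.3 0 -114 0 0.3;0.3 0 -114 0 0.3;0.3 0 -114 0 0.3",
)

```text
time: 17.3
tcp_pos: [0.4646, 0.1517, 0.1328]
ee_rot: [[-0.487, 0.873, -0.0], [0.873, 0.487, -0.0], [-0.0, -0.0, -1.0]]
ft_force: [0.3, -0.0, 0.1]
finger_gap: 0.35
```

Emit:
drive_tool(
  increments="0 0 0 0 0.5;0 0 0 0 0.7;0 0 0 0 1;0 0 0 0 1;0 0 0 0 1;0 0 0 0 1;0 0 0 0 1",
)

```text
time: 17.88
tcp_pos: [0.4653, 0.152, 0.1336]
ee_rot: [[-0.487, 0.873, 0.002], [0.873, 0.487, 0.001], [0.0, 0.002, -1.0]]
ft_force: [3.1, 1.5, 7.0]
finger_gap: 0.153
```

Emit:
drive_tool(
  increments="-1.7 -1 0 0 1;-5.2 -2.9 0 0 1;-8.7 -4.9 0 0 1;-12.2 -6.8 0 0 1;-15.7 -8.7 0 0 1;-19.2 -10.7 0 0 1;-22.7 -12.6 0 0 1;-26.2 -14.6 0 0 1;-29 -16.1 0 0 1;-31.5 -17.5 0 0 1;-31.5 -17.5 0 0 1;-31.5 -17.5 0 0 1",
)

```text
time: 18.88
tcp_pos: [0.4339, 0.1347, 0.1335]
ee_rot: [[-0.487, 0.873, 0.002], [0.873, 0.487, 0.001], [0.0, 0.003, -1.0]]
ft_force: [4.9, 4.2, 3.7]
finger_gap: 0.153
```

```bash
python3 - <<'E'
from v import *
p,C=wr("w9");L=loc(C);R=p["pixels"].astype(int);ok=p["z_map"]>0;print(env.get_obs()["finger_gap"])
t=np.array(env.get_obs()["tcp_pos"][:2]);print("tcp v",((t-O)@xd*1000).round(1),((t-O)@yd*1000).round(1))
red=ok&(R[...,0]>R[...,1]+50)&(R[...,0]>R[...,2]+50)&(abs(L[...,1]+60)<40)&(L[...,0]<20)&(L[...,0]>-40)&(L[...,2]>20)
n,l,st,_=cv2.connectedComponentsWithStats(red.astype(np.uint8),connectivity=8)
for i in range(1,n):
    X=L[l==i]
    if len(X)>2: print(st[i].tolist(),X.mean(0).round(1),X.min(0).round(1),X.max(0).round(1))
save("w9",p["pixels"],1.5)
E
```

```text
tcp [0.434  0.1347 0.1335] yang 29.15 t 18.9333 [5.7 2.9 3.4]
0.1542960953192667
tcp v -5.3 -148.6
[386, 216, 7, 5, 16] [-11.  -64.2  76.5] [-11.5 -65.   72.4] [-10.7 -62.8  79.9]
[395, 229, 38, 34, 126] [ -6.  -61.5 104. ] [ -7.1 -62.7  80.3] [ -5.  -60.  122.4]
[436, 263, 14, 11, 56] [-10.8 -64.2 134.4] [-11.7 -65.7 129.7] [ -9.6 -62.6 138.7]
```

View pics/w9.png

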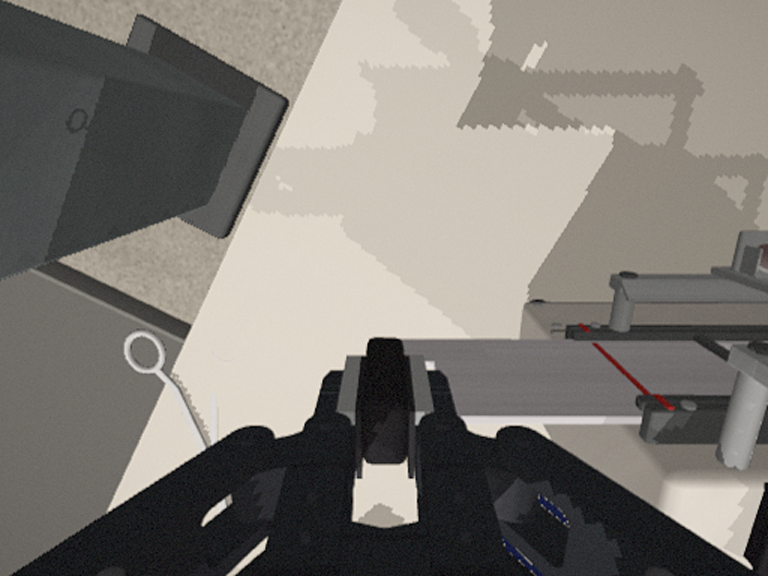

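The red line runs from (597,345) to (665,403), just short of the ticks at (583,328) and (668,407). It measures −61.5 against −64.2, so 2.7 mm remain.

Emit:
drive_tool(
  increments="-1.2 -0.7 0 0 1;-2.4 -1.3 0 0 1;-2.4 -1.3 0 0 1;-2.4 -1.3 0 0 1;-2.4 -1.3 0 0 1",
)

```text
time: 19.35
tcp_pos: [0.4317, 0.1334, 0.1335]
ee_rot: [[-0.487, 0.873, 0.003], [0.873, 0.487, 0.001], [-0.0, 0.003, -1.0]]
ft_force: [6.2, 3.3, 2.9]
finger_gap: 0.157
```

```bash
python3 - <<'E'
from v import *
p,C=wr("w10");L=loc(C);R=p["pixels"].astype(int);ok=p["z_map"]>0
t=np.array(env.get_obs()["tcp_pos"][:2]);print("tcp v",((t-O)@xd*1000).round(1),((t-O)@yd*1000).round(1))
red=ok&(R[...,0]>R[...,1]+50)&(R[...,0]>R[...,2]+50)&(abs(L[...,1]+60)<40)&(L[...,0]<20)&(L[...,0]>-40)&(L[...,2]>20)
for n,m in(("line",red&(L[...,0]>-8.5)),("ticks",red&(L[...,0]<-9.5))):
    X=L[m];print(n,len(X),X.mean(0).round(2))
save("w10c",p["pixels"][200:300,362:462],5)
p=env.grab_frame("side");C=cloud(p);L=loc(C);R=p["pixels"].astype(int)
m=(R[...,2]>R[...,0]+30)&(abs(L[...,2]-180)<18)&(abs(L[...,0]+38)<20)&(abs(L[...,1])<30);X=L[m];print("grip",len(X),X.mean(0),X.max(0))
E
```

```text
tcp [0.4317 0.1335 0.1335] yang 29.15 t 19.4 [6.  2.9 4.4]
tcp v -5.4 -151.2
line 122 [ -5.94 -63.96 104.11]
ticks 75 [-10.79 -64.14 120.37]<stdin>:9: RuntimeWarning: Mean of empty slice.
  ret = um.true_divide(
Traceback (most recent call last):
ValueError: zero-size array to reduction operation maximum which has no identity
```

View pics/w10c.png

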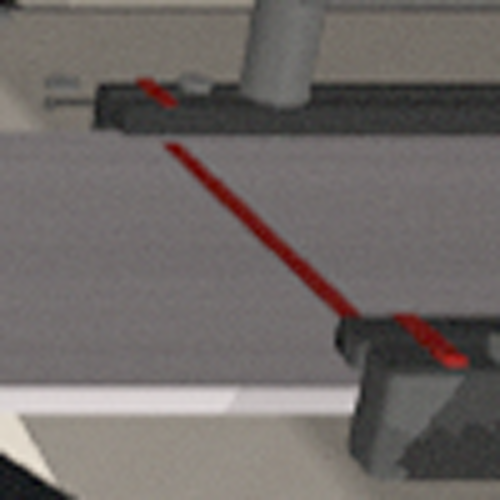

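The red line now measures −63.96 against −64.14 at the ticks. The side view of the carrier is blocked by the arm, so I'll check the carrier in the top view.

```bash
python3 - <<'E'
from v import *
for n in("top","side"):
    p=env.grab_frame(n);L=loc(cloud(p));R=p["pixels"].astype(int)
    m=(R[...,2]>R[...,0]+25)&(abs(L[...,2]-182)<22)&(abs(L[...,0]+40)<25)&(abs(L[...,1])<40);X=L[m];print(n,"grip px",len(X),X.mean(0).round(1) if len(X) else "")
    for q in env.recognise(p,"carrier")[:2]:print(q["conf"],loc(w(p,q["centre"])[None,None])[0,0].round(1))
    for q in env.recognise(p,"rack")[:1]:print("rack",q["conf"],w(p,q["centre"]).round(3))
    v,u=(170,200)if n=="top" else(160,205)
    save("z"+n,p["pixels"][130:230,130:270] if n=="top" else p["pixels"][110:210,140:280],2.8)
a=cv2.imread("pics/ztop.png");b=cv2.imread("pics/zside.png");cv2.imwrite("pics/z.png",np.hstack([a,b]))
E
```

```text
top grip px 23 [-34.2   0.4 189.3]
0.53 [-41.   -5.  187.1]
rack 0.89 [ 0.512 -0.226  0.043]
side grip px 0 
rack 0.92 [ 0.505 -0.234  0.045]
```

The carrier is still at the mark in the top view (y 0.4, grip height right), and the rack is where it was. Handing in.

```bash
python3 -c "
from station import env
s=env.get_obs();print(s['time'],s['tcp_pos'],s['ft_force'],s['finger_gap']);print(env.finish_job())"
```

```text
19.75 [0.43174139 0.13346334 0.13354378] [5.91953607 3.17952223 3.44680133] 0.1539500291028867
the job is handed in; nothing more can be done
None
```

I handed the job in at 19.75 s. The carrier hangs released at the visor mark, and the gripper is holding the shutter open at its ticks. No verdict was reported.

- **Carrier:** I lifted it upright off the rack's far bar and hooked it over the open left end of the top rail. I then slid it under the visor and let go. With the fingers off, its white line measured y 0.2 mm against 0.1 mm for the visor mark, and its height matched hanging on the rail.
- **Shutter:** Only after that did I pull it out by the handle. The red line measured −63.96 mm against −64.14 mm for the ticks, so the opening is about 39.8 mm. The gripper position alone suggests about 39.2 mm.
- **Last checks:** The wrist force while holding was about 7.5 N. The rack read within about 1 cm of its first position, within the spread of those readings. I planned every path to stay clear of the other bench items, but did not measure them again afterwards.
- **Checks that failed or disagreed:**
  - The side camera could not see the carrier at the end because the arm blocked it.
  - The last top-view check was coarse. The grip's pixels put it at y 0.4 mm, while the recogniser said −5 mm at a confidence of 0.53. I trusted the pixels and the earlier close-up.
  - The final combined picture could not be viewed because I had reached the limit of 12.

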